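Load the spice carousel and hold the new jar to the front

ROBOT

A 7-joint arm with a two-finger parallel gripper is mounted at the origin on the work surface. World frame = base frame: x ahead of the robot, y to its left, z up, the work surface at z = 0. Lengths are in m, angles in rad, forces in N, time in s.
With the tool pointing down it reaches from about 0.425 to 0.925 m from the base axis. Payload 6.8 kg.
Tool frame: the origin (TCP) lies at the very end of the fingers, on their centre line; the grasp point (between the pads) lies 19 mm behind it; z points along the fingers, y is the line along which they close (so a half turn about z gives the same grasp; the last joint's range is limited). The gripper opens to 85 mm and grips with 20 to 120 N. Pads are 22 mm wide; open, the fingers measure 114 mm over their backs; the gripper's body (76 mm by 85 mm) begins 54 mm behind the grasp point. The pads swing forward as they close: fully open they stand 13 mm farther back than shut.
Start: joints at [-1.38, 0.477, 0.022, 1.555, -0.011, 1.109, -0.083], TCP at [0.199, 0.645, 0.231] pointing down, gripper open.
Joint ranges: [-2.96, 2.96], [-0.34, 2.1], [-1.41, 1.46], [0.24, 2.44], [-1.37, 4.51], [0.17, 1.92], [-2.96, 2.96]. Speed limits (rad/s): [2.39, 2.39, 3.14, 3.14, 3.14, 3.14, 3.14].

INTERFACE

Orientations are given as a rotation vector (axis times angle).
In Python, from bench import get_obs, grab_frame, hand_in gives the robot as it stands.
- The arm moves only by the tool drive_tool, never from a script. Its argument "rows" is a list of rows, each an object with "offset": the shift along the tool's x, y, z as a fraction of full scale, a list of three; "rotation": the turn, a rotation vector about the tool's x, y, z as a fraction of full scale, a list of three; "claw": the opening, from 0 (shut) to 1 (fully open). In form: [{"offset": [tx, ty, tz], "rotation": [wx, wy, wz], "claw": claw}, ...]. A call has 1 to 20 rows; each row is the pose to reach, as a shift and turn from the pose commanded when the call began, along the tool's axes at that moment; what a row does not reach only later rows make up. Full scale, the value 1, is 0.15 m for a shift and 2 rad for a turn. A row lasts 1/12 s, in which the tool goes at most 41.7 mm and 7.16 degrees, less where a joint would pass 70% of its speed; a pose out of reach is approached as far as the arm can. A call with a number of a shift or a turn outside -1 to 1 is refused whole. A call with a gripper value outside its range is refused whole. The fingers move at their own pace and stop on an object; "force" is the grip in N (left out, the last holds). Time passes only in rows, so rows that repeat a pose let the fingers close. It gives the time, the measured TCP pose, the force, the opening and the grip force at its end, in the units of the state.
- get_obs(): the state, without advancing time (a new reading comes with each control period).
- grab_frame(name): name is "side" or "top" or "wrist"; returns a dict with "frame" (400x640x3 uint8, red, green, blue), "z_map" (400x640 float32, m along the optical axis (not along the pixel's ray), 0 where there is no reading), "vfov" (degrees; the focal length in pixels is half the picture's height over the tangent of half this angle, whatever the lens; pixels are square), "cx", "cy" (the principal point, pixels), "R" (3x3) and "t" (3): a world point X has camera coordinates R X + t. Camera axes: x right, y down, z forward; pixel columns grow to the right and rows downward; lengths in m; the calibration is good to about 2 mm. A picture is of the moment at which its call begins.
- hand_in(): hands the job in; it is judged then, once.
The state is a dict: "clock": time; "joints": joint angles; "qvel": joint speeds; "tau": joint torques, N m; "tcp_pos": TCP position; "orientation": TCP orientation; "contact_force": force on the tool from outside, world axes, zero at the start; "moment": the same for the moment, N m; "grip_width": finger opening in m; "gripper_force": force on a finger pad.
Only numpy, scipy, OpenCV 4.12 (cv2) and the standard library are available. Lean on these libraries where they do the work, as an engineer would, in place of code of your own. Each camera call takes 0.05 s, during which the arm holds its last target. There are 200 camera calls.

TASK

One of the three loose yellow-capped jars is the right size for the empty steel cup of the spice carousel: first set that jar upright, fully down, in the empty cup. Then gently turn the carousel until this jar faces the front, straight over the yellow pointer of the base, and finish while holding the carousel still there, gripping the black bar handle in its middle across its thickness. Leave everything else, the two wrong jars included, standing where it is.

Things in the scene. Friction and masses are not known exactly. Their poses are not given: they have to be found in the camera images.
- carousel (a joint): Turning angle of the spice carousel about its vertical axis, rad: 0 when the empty steel cup stands straight over the yellow pointer of the base, growing counter-clockwise seen from above. It starts between 0.6 and 1.8, turns freely from -2.9 to 2.9 with light drag (0.05 N m plus 0.2 N m per rad/s), and has no spring or detents: it stays where it is left.
- base: Fixed black base of the carousel, origin on the axis at table height, -x towards its yellow pointer. On it turns a round wooden tray, 250 mm across, upper face 24 mm above the table, with four steel cups 90 mm from the axis every 90 degrees: one empty, three with 44 mm jars (red, green, blue caps, tops at 112 mm) clipped in for good. A 10 mm post carries the handle.
- pocket (a point): Centre of the inner floor of the empty steel cup, 27 mm above the table; it turns with the carousel. The cup is round, 47 mm inside, widening to 54 mm at the rim, which is 19 mm above this floor; outside diameter 54 mm, at the rim 61 mm. Its x axis points from the cup towards the carousel's axis.
- handle (a point): Black bar handle (in the rules: carousel_c0 and carousel_c1, its two long sides) on top of the carousel's central post, turning with it: 14 mm thick (its x), 96 mm long (its y), 30 mm tall (its z). This point: centre of its underside, on the carousel's axis, 117 mm above the table; its top is at 147 mm. The empty cup lies 90 mm from it in its -x direction.
- front_mark (a point): Tip area of the yellow pointer on the fixed black base: 8 mm above the table, 150 mm from the carousel's axis, on the front side (towards the robot, within 0.35 rad). Its -x axis points outward from the carousel's axis. Fixed.
- jar_small: Loose seasoning jar of amber glass, straight round cylinder 36 mm in diameter (constant to the top) and 85 mm tall, white label, yellow cap, 0.11 to 0.22 kg, standing on the table on the robot's right; look-alike of the other two but for its diameter. Too thin: it would rattle in the cup. Origin: centre of its underside, z along the jar's axis.
- jar_medium: Loose seasoning jar of amber glass, straight round cylinder 44 mm in diameter (constant to the top) and 85 mm tall, white label, yellow cap, 0.11 to 0.22 kg, standing on the table on the robot's right; look-alike of the other two but for its diameter. The right one for the empty cup (3 mm play). Origin: centre of its underside, z along the jar's axis.
- jar_large: Loose seasoning jar of amber glass, straight round cylinder 52 mm in diameter (constant to the top) and 85 mm tall, white label, yellow cap, 0.11 to 0.22 kg, standing on the table on the robot's right; look-alike of the other two but for its diameter. Too thick for the cup. Origin: centre of its underside, z along the jar's axis.
- mug: Bystander: blue mug, 80 mm across, 90 mm tall, on the robot's left. Origin: centre of its underside.
- remote: Bystander: black remote control lying flat, 150 x 45 x 18 mm, on the robot's left. Origin: centre of its underside, x along it.
- tin: Bystander: red and steel food tin, 74 mm across, 110 mm tall, far on the robot's right. Origin: centre of its underside.
Not all that is in view belongs to the job. Leave any blue or purple look-alike of the jar_large alone. What is shaped like the jar_small but red is not meant.

How it is judged:
On the way, in this order (a step that is already met when the one before it is completed fails the run):
1. the jar that fits stands fully down and upright in the empty cup (horizontal distance between jar_medium and pocket below 0.005 m and z of jar_medium in the frame of pocket between -0.004 and 0.004 m and angle between jar_medium's own z axis and vertical below 0.1 rad), for 0.2 s.
2. the carousel is turned so that this jar faces the front mark, held by its handle (all of step 1 and value of joint carousel between -0.1 and 0.1 rad and contact force between the fingers and carousel_c0 above 1.5 N and contact force between the fingers and carousel_c1 above 1.5 N), for 0.2 s.
At the end, for the whole second after the job is handed in: The 44 mm jar stands upright (0.1 rad) in the cup, within 5 mm of its centre and 4 mm of its floor; the carousel is still (under 0.25 rad/s) within 0.1 rad of the front; the fingers pinch the handle with over 1.5 N on each long side; the other things stand within 40 mm of where they were (all of step 2 and velocity of joint carousel between -0.25 and 0.25 rad/s and distance of each of jar_small, jar_large, mug, remote, tin from where it was at the start of the episode below 0.04 m and angle between each of jar_small, jar_large, mug, remote, tin's own z axis and vertical below 0.2 rad); the arm keeps its last pose, push and grip.
It fails at once if a wrong jar or another thing on the table is moved more than 40 mm (distance of any of jar_small, jar_large, mug, remote, tin from where it was at the start of the episode above 0.04 m).
It fails at once if the carousel is spun roughly (over 3 rad/s) (velocity of joint carousel above 3 rad/s or velocity of joint carousel below -3 rad/s).
It also fails if it takes over 58 s, if anything falls off the work surface, if the arm or the gripper's body presses on something with over 40 N, if the wrist force passes 120 N, or if a joint passes its speed limit or range.

## Working session

There is one attempt and no reset: what is moved stays moved. The work goes in short steps, Python scripts to look and compute and a tool call to move; the robot and the scene stay as the last step left them, time stands still between calls to the robot, and variables do not carry over. Pictures are saved under pics/ and viewed, at most 10 in all, crops included, and the job is handed in when it is done.

Besides the shell and the picture viewer there is one more tool, called after "Emit:" by a JSON object that holds its "op" and its "data". drive_tool: Moves the arm, as the interface text tells. Its arguments: {"type":"object","properties":{"rows":{"type":"array","items":{"type":"object","properties":{"offset":{"type":"array","items":{"type":"number"}},"rotation":{"type":"array","items":{"type":"number"}},"claw":{"type":"number"}}}},"force":{"type":"number"}},"required":["rows"]}

```bash
mkdir -p pics; ls; cat > h.py <<'E'
import numpy as np, cv2
from bench import get_obs, grab_frame, hand_in
def pts(f):
    z=f["z_map"]; h,w=z.shape; fl=h/2/np.tan(np.radians(f["vfov"])/2)
    v,u=np.mgrid[:h,:w]
    c=np.stack([(u-f["cx"])/fl*z,(v-f["cy"])/fl*z,z],-1)
    return (c-np.asarray(f["t"]))@np.asarray(f["R"])
def save(f,n): cv2.imwrite("pics/"+n+".png",cv2.cvtColor(f["frame"],cv2.COLOR_RGB2BGR))
E
python3 - <<'E'
from h import *
for n in("top","side"):
    f=grab_frame(n); save(f,n+"0"); np.save(n+"0.npy",pts(f)); np.save(n+"0rgb.npy",f["frame"])
    print(n,f["vfov"],f["cx"],f["cy"],-np.array(f["R"]).T@f["t"])
print(get_obs())
E
```

```text
pics
top 55.7473804817075 323.2326657704836 201.99353570054757 [0.28187698 0.03681218 1.35192085]
side 43.83468092931455 317.0578741135426 194.22750169942734 [ 0.14976946 -1.07076713  0.96199108]
{'clock': 0.1, 'joints': array([-1.38012225,  0.47772117,  0.02235381,  1.55635019, -0.01150249,
        1.10932185, -0.08309732]), 'qvel': array([ 0.00067451, -0.00265128,  0.00058645, -0.00387702, -0.00166712,
        0.00099103, -0.00093804]), 'tau': array([ 4.70417377e-03, -5.97763181e+01,  1.61366232e+00, -2.81954974e+01,
        1.27592884e-02,  5.00627721e-03, -2.98900761e-05]), 'tcp_pos': array([0.19854332, 0.64457387, 0.23042168]), 'orientation': array([-4.67532667e-01, -3.10648143e+00,  2.61929952e-03]), 'contact_force': array([-0.15460957,  0.89495549, -0.10533864]), 'moment': array([-0.03539062,  0.00249949, -0.01282963]), 'gripper_force': 0.0, 'grip_width': 0.08534611584330447}
```

View pics/top0.png

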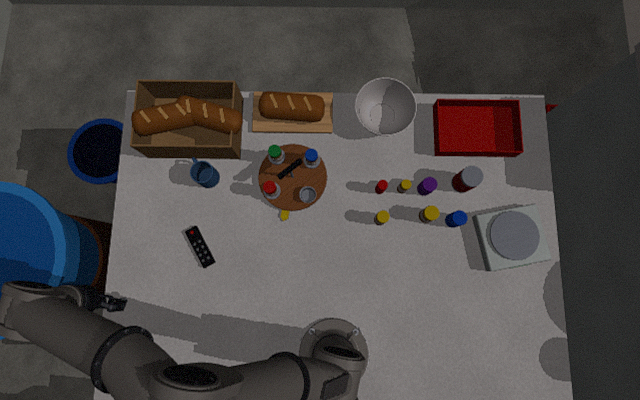

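View pics/side0.png

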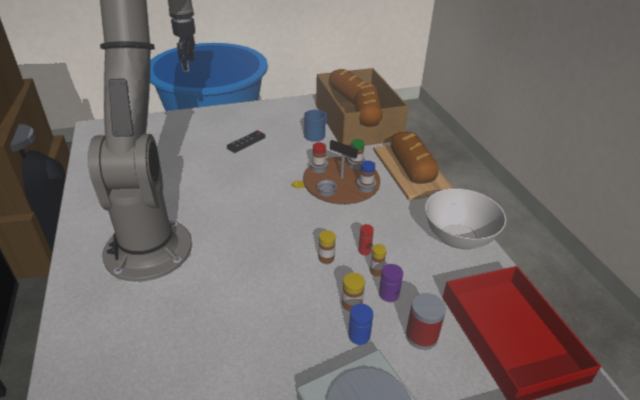

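The top view shows the yellow caps at about (405,186), (382,217) and (430,213). The carousel is at (292,177), the empty cup at (307,194) and the pointer at (284,215). The side view shows the same layout: yellow caps at (327,240), (379,252) and (353,285), and the empty cup at (327,187).

```bash
cat >> h.py <<'E'
def blobs(f,lo,hi,minpx=12):
    P=pts(f); hsv=cv2.cvtColor(f["frame"],cv2.COLOR_RGB2HSV)
    m=cv2.inRange(hsv,lo,hi); n,l,s,c=cv2.connectedComponentsWithStats(m)
    for i in range(1,n):
        if s[i,4]<minpx: continue
        q=P[(l==i)&(f["z_map"]>0)]
        if len(q)==0: continue
        zt=np.percentile(q[:,2],90); t=q[q[:,2]>zt-.006]
        if not(.2<t[:,0].mean()<1 and abs(t[:,1].mean())<.6): continue
        (cx,cy),r=cv2.minEnclosingCircle(t[:,:2].astype(np.float32))
        print("px",c[i].round(1),"n",s[i,4],"ztop",zt.round(4),"mean",t.mean(0).round(4),"circ",round(cx,4),round(cy,4),"r",round(r,4))
E
python3 - <<'E'
from h import *
for n in("top","side"):
    f=grab_frame(n); print(n)
    for nm,lo,hi in(("yellow",(18,120,70),(35,255,255)),("red",(0,150,60),(6,255,255)),("green",(45,80,40),(85,255,255)),("blue",(100,150,50),(125,255,255))):
        print(nm); blobs(f,lo,hi)
    P=pts(f); z=P[...,2]
    # tray: z about .024; handle: z .147 near (0.55..)
    c=(np.hypot(P[...,0]-.5,P[...,1]-.13)<.25)
    hsv=cv2.cvtColor(f["frame"],cv2.COLOR_RGB2HSV)
    wood=c&(abs(z-.024)<.007)&(hsv[...,1]>60)
    q=P[wood]; (x,y),r=cv2.minEnclosingCircle(q[:,:2].astype(np.float32)); print("tray",len(q),x,y,r,np.median(q[:,2]))
    hd=c&(z>.135)&(z<.16); q=P[hd]; print("handle",len(q),q.mean(0),np.linalg.svd(q[:,:2]-q[:,:2].mean(0))[2][0] if len(q) else 0)
E
```

```text
top
yellow
px [405.9 183.7] n 82 ztop 0.0872 mean [ 0.5711 -0.2448  0.0847] circ 0.5713 -0.2448 r 0.0174
px [431.4 212.5] n 177 ztop 0.0884 mean [ 0.4735 -0.3281  0.0857] circ 0.4744 -0.3289 r 0.0255
px [284.4 214.3] n 75 ztop 0.0112 mean [0.4721 0.177  0.0087] circ 0.4705 0.174 r 0.0206
px [382.8 216.3] n 123 ztop 0.0876 mean [ 0.4585 -0.1632  0.085 ] circ 0.4589 -0.1637 r 0.021
red
px [474.8 128.7] n 2707 ztop 0.01 mean [ 0.7973 -0.5201  0.0132] circ 0.7972 -0.523 r 0.1772
px [463.2  99.8] n 29 ztop 0.0595 mean [ 0.8948 -0.4604  0.0579] circ 0.8946 -0.4724 r 0.0394
px [485.5 100. ] n 14 ztop 0.0592 mean [ 0.8936 -0.5491  0.0569] circ 0.8928 -0.5482 r 0.0234
px [269.  186.5] n 108 ztop 0.1139 mean [0.5513 0.2221 0.1115] circ 0.5515 0.2213 r 0.0212
px [382.5 184.6] n 54 ztop 0.0872 mean [ 0.5677 -0.164   0.0847] circ 0.5685 -0.1636 r 0.016
green
px [274.1 150.6] n 125 ztop 0.114 mean [0.6766 0.2088 0.1116] circ 0.6756 0.2088 r 0.0213
blue
px [310.9 154.5] n 121 ztop 0.1139 mean [0.6654 0.0822 0.1117] circ 0.6639 0.083 r 0.0208
px [194.5 171.8] n 56 ztop 0.0899 mean [0.5919 0.4836 0.0
[... 1062 characters left out ...]
op 0.0863 mean [ 0.5685 -0.1676  0.0837] circ 0.5674 -0.1656 r 0.0175
px [365.4 245.2] n 76 ztop 0.0585 mean [ 0.5662 -0.1801  0.0576] circ 0.5654 -0.18 r 0.0096
px [524.2 334.2] n 10254 ztop 0.054 mean [ 0.806  -0.5502  0.0562] circ 0.7975 -0.523 r 0.1768
green
px [357.6 144. ] n 114 ztop 0.1125 mean [0.6781 0.2074 0.1106] circ 0.6796 0.2078 r 0.0263
blue
px [368. 166.] n 92 ztop 0.1128 mean [0.6643 0.0779 0.1105] circ 0.6645 0.0785 r 0.0205
px [361.5 320.9] n 505 ztop 0.086 mean [ 0.4574 -0.4254  0.0844] circ 0.4585 -0.425 r 0.0253
tray 1671 0.6063289046287537 0.15304939448833466 0.12995581328868866 0.02286062942671234
handle 157 [0.6084502  0.14802532 0.14274529] [ 0.62860962 -0.77772099]
```

```bash
cat >> h.py <<'E'
from scipy.spatial.transform import Rotation as Ro
def down(phi): # tool z down, tool y along world angle phi(deg)
    p=np.radians(phi); y=np.array([np.cos(p),np.sin(p),0]); z=np.array([0,0,-1.]); x=np.cross(y,z)
    return Ro.from_matrix(np.stack([x,y,z],1))
def go(p,phi=None,frm=None):
    o=get_obs(); R0=Ro.from_rotvec(o["orientation"]); M=R0.as_matrix()
    cur=np.degrees(np.arctan2(M[1,1],M[0,1]))
    if phi is None: phi=cur
    while phi-cur>90: phi-=180
    while phi-cur<-90: phi+=180
    p0=o["tcp_pos"] if frm is None else np.array(frm)
    d=np.array(p)-p0
    print("t",o["clock"],"tcp",o["tcp_pos"].round(4),"phi",cur.round(2),"tilt",np.degrees(np.arccos(-M[2,2])).round(2),"offset",(R0.inv().apply(d)/.15).round(3),"rot",((R0.inv()*down(phi)).as_rotvec()/2).round(4),"grip",round(o["grip_width"],4),"gf",np.round(o["gripper_force"],2),"F",np.round(o["contact_force"],1),"q",o["joints"].round(2))
E
python3 - <<'E'
from h import *
go((.30,.52,.24)); go((.4588,-.164,.2),90)
E
```

```text
t 0.2 tcp [0.1986 0.6448 0.2307] phi 72.88 tilt 0.06 offset [-0.891 -0.596 -0.061] rot [-0.0006  0.      0.    ] grip 0.0856 gf 0.0 F [-0.5 -0.1 -1.1] q [-1.38  0.48  0.02  1.56 -0.01  1.11 -0.08]
t 0.2 tcp [0.1986 0.6448 0.2307] phi 72.88 tilt 0.06 offset [-3.245 -4.642  0.21 ] rot [-0.0006 -0.     -0.1494] grip 0.0856 gf 0.0 F [-0.5 -0.1 -1.1] q [-1.38  0.48  0.02  1.56 -0.01  1.11 -0.08]
```

Emit:
{"op": "drive_tool", "data": {"rows": [{"offset": [-1,-0.9,-0.1],"rotation": [0,0,0.2],"claw": 1},{"offset": [-1,-0.9,-0.1],"rotation": [0,0,0.46],"claw": 1},{"offset": [-1,-0.9,-0.1],"rotation": [0,0,0.46],"claw": 1},{"offset": [-1,-0.9,-0.1],"rotation": [0,0,0.46],"claw": 1},{"offset": [-1,-0.9,-0.1],"rotation": [0,0,0.46],"claw": 1},{"offset": [-1,-0.9,-0.1],"rotation": [0,0,0.46],"claw": 1},{"offset": [-1,-0.9,-0.1],"rotation": [0,0,0.46],"claw": 1},{"offset": [-1,-0.9,-0.1],"rotation": [0,0,0.46],"claw": 1},{"offset": [-1,-0.9,-0.1],"rotation": [0,0,0.46],"claw": 1}]}}

```text
clock: 0.95
tcp_pos: [0.3023, 0.4717, 0.2463]
orientation: [-1.801, -2.574, 0.0]
contact_force: [0.8, -0.3, 1.3]
grip_width: 0.0856
gripper_force: 0.0
```

```bash
python3 -c "
from h import *
go((.4588,-.164,.24),20)"
```

```text
t 0.95 tcp [0.3023 0.4717 0.2463] phi 20.06 tilt 0.01 offset [-4.339 -0.474  0.042] rot [-0.      0.      0.0005] grip 0.0856 gf 0.0 F [ 0.8 -0.3  1.3] q [-1.31  0.28  0.24  1.83 -0.07  1.04 -0.69]
```

Emit:
{"op": "drive_tool", "data": {"rows": [{"offset": [-1,0.4,0],"rotation": [0,0,0],"claw": 1},{"offset": [-1,0.4,0],"rotation": [0,0,0],"claw": 1},{"offset": [-1,0.4,0],"rotation": [0,0,0],"claw": 1},{"offset": [-1,0.4,0],"rotation": [0,0,0],"claw": 1}]}}

```text
clock: 1.28
tcp_pos: [0.4117, 0.3497, 0.2463]
orientation: [1.796, 2.577, -0.0]
contact_force: [0.7, 0.2, 0.4]
grip_width: 0.0854
gripper_force: 0.0
```

Emit:
{"op": "drive_tool", "data": {"rows": [{"offset": [-1,0.4,0],"rotation": [0,0,0],"claw": 1},{"offset": [-1,0.4,0],"rotation": [0,0,0],"claw": 1},{"offset": [-1,0.4,0],"rotation": [0,0,0],"claw": 1},{"offset": [-1,0.4,0],"rotation": [0,0,0],"claw": 1}]}}

```text
clock: 1.62
tcp_pos: [0.5198, 0.2293, 0.2464]
orientation: [1.796, 2.577, 0.0]
contact_force: [0.3, 0.1, -0.2]
grip_width: 0.0851
gripper_force: 0.0
```

Emit:
{"op": "drive_tool", "data": {"rows": [{"offset": [-1,-0.4,0],"rotation": [0,0,0],"claw": 1},{"offset": [-1,-0.4,0],"rotation": [0,0,0],"claw": 1},{"offset": [-1,-0.4,0],"rotation": [0,0,0],"claw": 1},{"offset": [-1,-0.4,0],"rotation": [0,0,0],"claw": 1}]}}

```text
clock: 1.95
tcp_pos: [0.5134, 0.0673, 0.2462]
orientation: [1.797, 2.577, -0.001]
contact_force: [0.4, 0.2, 0.9]
grip_width: 0.0852
gripper_force: 0.0
```

```bash
python3 -c "
from h import *
go((.4588,-.164,.24),20)"
```

```text
t 1.95 tcp [0.5134 0.0673 0.2462] phi 20.23 tilt 0.03 offset [-1.321 -0.874  0.042] rot [-0.0002  0.0002  0.002 ] grip 0.0852 gf 0.0 F [0.4 0.2 0.9] q [-0.66  0.21  0.48  1.94 -0.11  1.02  0.22]
```

```bash
python3 - <<'E'
from h import *
f=grab_frame("wrist"); save(f,"w1"); print(f["vfov"],f["R"],-np.array(f["R"]).T@f["t"])
np.savez("w1.npz",P=pts(f),im=f["frame"])
E
```

```text
68.40358490947133 [[ 9.38055485e-01  3.46484282e-01 -7.40821498e-04]
 [ 3.27823601e-01 -8.86838141e-01  3.25652881e-01]
 [ 1.12176616e-01 -3.05723330e-01 -9.45489107e-01]] [0.48503862 0.14655995 0.38938433]
```

View pics/w1.png

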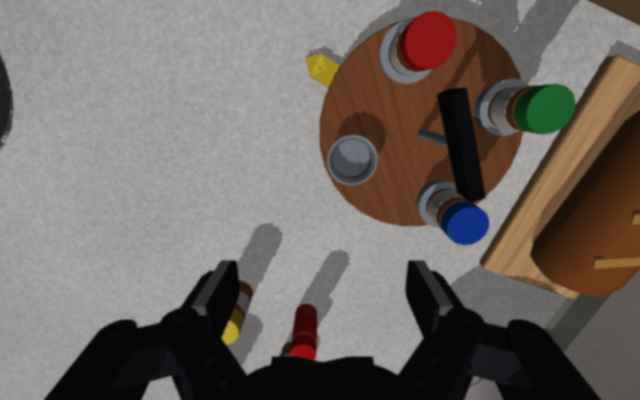

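Emit:
{"op": "drive_tool", "data": {"rows": [{"offset": [-1,-0.87,0.04],"rotation": [0,0,0],"claw": 1},{"offset": [-1,-0.87,0.04],"rotation": [0,0,0],"claw": 1},{"offset": [-1,-0.87,0.04],"rotation": [0,0,0],"claw": 1},{"offset": [-1,-0.87,0.04],"rotation": [0,0,0],"claw": 1},{"offset": [-1,-0.87,0.04],"rotation": [0,0,0],"claw": 1},{"offset": [-1,-0.87,0.04],"rotation": [0,0,0],"claw": 1}]}}

```text
clock: 2.5
tcp_pos: [0.44, -0.1217, 0.2403]
orientation: [-1.808, -2.569, 0.002]
contact_force: [-0.2, 0.5, -0.8]
grip_width: 0.0853
gripper_force: 0.0
```

```bash
python3 - <<'E'
from h import *
go((.4588,-.164,.24),20)
f=grab_frame("wrist"); save(f,"w2"); np.savez("w2.npz",P=pts(f),im=f["frame"])
blobs(f,(18,120,70),(35,255,255))
E
```

```text
t 2.5 tcp [ 0.44   -0.1217  0.2403] phi 19.74 tilt 0.06 offset [-0.308  0.022  0.002] rot [-0.0005  0.0003 -0.0022] grip 0.0853 gf 0.0 F [-0.2  0.5 -0.8] q [-0.43  0.1   0.62  2.08 -0.07  0.99  0.56]
px [326.7 224.1] n 1101 ztop 0.0862 mean [ 0.4606 -0.1617  0.0853] circ 0.4607 -0.1626 r 0.0218
px [390.4 310. ] n 535 ztop 0.086 mean [ 0.5735 -0.2429  0.0851] circ 0.5739 -0.2436 r 0.018
px [293.2 339.3] n 1013 ztop 0.086 mean [ 0.475  -0.325   0.0867] circ 0.4577 -0.233 r 0.1221
```

View pics/w2.png

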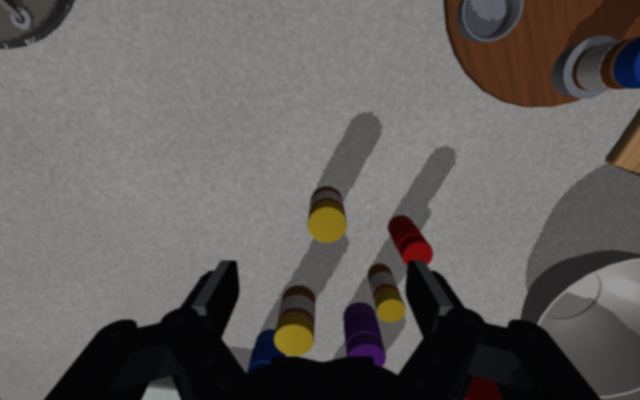

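The first wrist view shows the carousel: empty cup at (352,158), handle at (461,145), pointer at (322,69). In the second, the 44 mm jar's cap is at (327,224), the small one at (390,310) and the large one at (293,338).

```bash
python3 - <<'E'
from h import *
d=np.load("w1.npz"); P=d["P"]; hsv=cv2.cvtColor(d["im"],cv2.COLOR_RGB2HSV)
z=P[...,2]; n=np.hypot(P[...,0]-.5385,P[...,1]-.0948)
q=P[(n<.045)&(z>.042)&(z<.052)]; print("rim",len(q),q[:,2].max(),cv2.minEnclosingCircle(q[:,:2].astype(np.float32)))
q=P[(n<.02)&(z<.032)]; print("floor",len(q),np.median(q,0))
q=P[(abs(z-.147)<.006)&(np.hypot(P[...,0]-.608,P[...,1]-.152)<.07)]; r=cv2.minAreaRect((q[:,:2]*1000).astype(np.float32)); print("handle",q.mean(0),r,np.linalg.svd(q[:,:2]-q[:,:2].mean(0))[2][0])
for nm,lo,hi in(("yellow",(18,120,70),(35,255,255)),("red",(0,150,60),(6,255,255)),("green",(45,80,40),(85,255,255)),("blue",(100,150,50),(125,255,255))):
    m=cv2.inRange(hsv,lo,hi)>0; m&=(z>.1)&(z<.12) if nm!="yellow" else (z<.02)
    q=P[m]; zt=np.percentile(q[:,2],90); q=q[q[:,2]>zt-.005]; print(nm,q.mean(0),cv2.minEnclosingCircle(q[:,:2].astype(np.float32)))
w=(abs(z-.024)<.004)&(hsv[...,1]>60)&(np.hypot(P[...,0]-.608,P[...,1]-.152)<.16); print("tray",cv2.minEnclosingCircle(P[w][:,:2].astype(np.float32)))
go((.4602,-.1627,.12),20)
E
```

```text
rim 644 0.04828622450323968 ((0.5404987931251526, 0.09612871706485748), 0.030086098238825798)
floor 803 [0.53822932 0.09529927 0.02746684]
handle [0.60693142 0.15517    0.14686529] ((609.7960815429688, 153.05853271484375), (14.636516571044922, 95.65779876708984), 39.21184539794922) [ 0.63458437 -0.7728536 ]
yellow [0.4718949  0.17972762 0.00860488] ((0.4716264307498932, 0.17974364757537842), 0.02116239443421364)
red [0.55265012 0.22234318 0.11247997] ((0.5531271696090698, 0.22242368757724762), 0.021927766501903534)
green [0.67843823 0.210057   0.11232471] ((0.6790843605995178, 0.20956487953662872), 0.022377965971827507)
blue [0.66561619 0.08478527 0.11225678] ((0.6664088368415833, 0.0839545726776123), 0.02169405296444893)
tray ((0.610115647315979, 0.15426066517829895), 0.12464471906423569)
t 2.55 tcp [ 0.4416 -0.1185  0.2404] phi 19.9 tilt 0.01 offset [-0.319  0.016  0.803] rot [ 0.0001 -0.     -0.0009] grip 0.0855 gf 0.0 F [0.3 1.4 0. ] q [-0.44  0.1   0.61  2.07 -0.07  0.99  0.56]
```

Emit:
{"op": "drive_tool", "data": {"rows": [{"offset": [-0.32,0.016,0.4],"rotation": [0,0,0],"claw": 1},{"offset": [-0.32,0.016,0.4],"rotation": [0,0,0],"claw": 1},{"offset": [-0.32,0.016,0.4],"rotation": [0,0,0],"claw": 1},{"offset": [-0.32,0.016,0.4],"rotation": [0,0,0],"claw": 1},{"offset": [-0.32,0.016,0.4],"rotation": [0,0,0],"claw": 1},{"offset": [-0.32,0.016,0.4],"rotation": [0,0,0],"claw": 1}]}}

```text
clock: 3.05
tcp_pos: [0.4627, -0.1586, 0.1812]
orientation: [1.795, 2.577, 0.002]
contact_force: [0.7, 0.4, 0.7]
grip_width: 0.0855
gripper_force: 0.0
```

```bash
python3 - <<'E'
from h import *
f=grab_frame("wrist")
blobs(f,(18,120,70),(35,255,255))
go((.4602,-.1627,.04),20)
E
```

```text
px [317.5 206.1] n 1811 ztop 0.0862 mean [ 0.4607 -0.1618  0.0854] circ 0.4609 -0.1625 r 0.0217
px [396.  315.7] n 792 ztop 0.086 mean [ 0.5725 -0.2423  0.0865] circ 0.5466 -0.2039 r 0.0649
px [274.7 347.1] n 1165 ztop 0.0861 mean [ 0.4713 -0.3166  0.0911] circ 0.4584 -0.2515 r 0.1006
t 3.1 tcp [ 0.4627 -0.1586  0.1813] phi 20.29 tilt 0.13 offset [-0.02  -0.027  0.942] rot [0.0011 0.     0.0026] grip 0.0854 gf 0.0 F [-0.3 -0.3  0.6] q [-0.32  0.26  0.62  2.08 -0.2   0.86  0.77]
```

Emit:
{"op": "drive_tool", "data": {"rows": [{"offset": [-0.018,-0.02,0.4],"rotation": [0,0,0],"claw": 1},{"offset": [-0.018,-0.02,0.65],"rotation": [0,0,0],"claw": 1},{"offset": [-0.018,-0.02,0.8],"rotation": [0,0,0],"claw": 1},{"offset": [-0.018,-0.02,0.94],"rotation": [0,0,0],"claw": 1},{"offset": [-0.018,-0.02,0.94],"rotation": [0,0,0],"claw": 1},{"offset": [-0.018,-0.02,0.94],"rotation": [0,0,0],"claw": 1},{"offset": [-0.018,-0.02,0.94],"rotation": [0,0,0],"claw": 1}]}}

```text
clock: 3.68
tcp_pos: [0.4614, -0.1634, 0.0411]
orientation: [1.796, 2.574, 0.002]
contact_force: [0.4, -1.0, 0.9]
grip_width: 0.0854
gripper_force: 0.0
```

```bash
python3 - <<'E'
from h import *
go((.4606,-.1622,.04),20)
E
```

```text
t 3.6833 tcp [ 0.4614 -0.1634  0.0411] phi 20.2 tilt 0.17 offset [ 0.009 -0.002  0.007] rot [0.0014 0.0006 0.0017] grip 0.0854 gf 0.0 F [ 0.4 -1.   0.9] q [-0.16  0.51  0.47  2.16 -0.43  0.56  0.98]
```

Emit:
{"op": "drive_tool", "data": {"force": 40, "rows": [{"offset": [0.009,0,0],"rotation": [0,0,0],"claw": 1},{"offset": [0.009,0,0],"rotation": [0,0,0],"claw": 0.4},{"offset": [0.009,0,0],"rotation": [0,0,0],"claw": 0.4},{"offset": [0.009,0,0],"rotation": [0,0,0],"claw": 0.4},{"offset": [0.009,0,0],"rotation": [0,0,0],"claw": 0.4},{"offset": [0.009,0,0],"rotation": [0,0,0],"claw": 0.4},{"offset": [0.009,0,0],"rotation": [0,0,0],"claw": 0.4}]}}

```text
clock: 4.27
tcp_pos: [0.4599, -0.1621, 0.04]
orientation: [1.798, 2.576, 0.001]
contact_force: [-1.0, 1.5, 7.5]
grip_width: 0.043
gripper_force: 39.5
```

```bash
python3 - <<'E'
from h import *
go((.4606,-.1622,.04),20)
E
```

```text
t 4.2667 tcp [ 0.4599 -0.1621  0.04  ] phi 20.16 tilt 0.06 offset [-0.002  0.004 -0.   ] rot [ 0.0005 -0.      0.0014] grip 0.043 gf 39.52 F [-1.   1.5  7.5] q [-0.17  0.51  0.47  2.17 -0.43  0.56  0.97]
```

Emit:
{"op": "drive_tool", "data": {"rows": [{"offset": [0,0,-0.25],"rotation": [0,0,0],"claw": 0.4},{"offset": [0,0,-0.5],"rotation": [0,0,0],"claw": 0.4},{"offset": [0.0,0.0,-0.8],"rotation": [0,0,0],"claw": 0.4},{"offset": [0.25,0.2,-0.8],"rotation": [0,0,0],"claw": 0.4},{"offset": [0.45,0.35,-0.8],"rotation": [0,0,0],"claw": 0.4},{"offset": [0.6,0.45,-0.8],"rotation": [0,0,0],"claw": 0.4},{"offset": [0.75,0.55,-0.8],"rotation": [0,0,0],"claw": 0.4},{"offset": [0.75,0.55,-0.8],"rotation": [0,0,0],"claw": 0.4},{"offset": [0.75,0.55,-0.8],"rotation": [0,0,0],"claw": 0.4}]}}

```text
clock: 5.02
tcp_pos: [0.4981, -0.0263, 0.1591]
orientation: [-1.793, -2.579, 0.0]
contact_force: [0.1, -0.1, -1.5]
grip_width: 0.0427
gripper_force: 41.8
```

```bash
python3 - <<'E'
from h import *
go((.539,.0955,.16),20)
f=grab_frame("side"); blobs(f,(18,120,70),(35,255,255))
E
```

```text
t 5.0167 tcp [ 0.4981 -0.0263  0.1591] phi 20.39 tilt 0.03 offset [ 0.666  0.539 -0.006] rot [-0.0002 -0.0002  0.0034] grip 0.0427 gf 41.81 F [ 0.1 -0.1 -1.5] q [-0.56  0.31  0.59  2.07 -0.24  0.82  0.52]
px [328.5 170.2] n 161 ztop 0.2056 mean [ 0.5004 -0.0341  0.2046] circ 0.4972 -0.0291 r 0.0253
px [298.4 183.9] n 70 ztop 0.0098 mean [0.4708 0.1762 0.0072] circ 0.4707 0.1752 r 0.0204
px [378.8 251.3] n 164 ztop 0.0858 mean [ 0.572  -0.2464  0.0839] circ 0.5722 -0.2457 r 0.018
px [353.5 283. ] n 368 ztop 0.0859 mean [ 0.4736 -0.3305  0.0841] circ 0.4741 -0.3294 r 0.0269
```

Emit:
{"op": "drive_tool", "data": {"rows": [{"offset": [0.25,0.2,0],"rotation": [0,0,0],"claw": 0.4},{"offset": [0.45,0.36,0],"rotation": [0,0,0],"claw": 0.4},{"offset": [0.6,0.48,0],"rotation": [0,0,0],"claw": 0.4},{"offset": [0.666,0.539,0],"rotation": [0,0,0],"claw": 0.4},{"offset": [0.666,0.539,0],"rotation": [0,0,0],"claw": 0.4},{"offset": [0.666,0.539,0],"rotation": [0,0,0],"claw": 0.4},{"offset": [0.666,0.539,0],"rotation": [0,0,0],"claw": 0.4},{"offset": [0.666,0.539,0],"rotation": [0,0,0],"claw": 0.4}]}}

```text
clock: 5.73
tcp_pos: [0.5391, 0.091, 0.1593]
orientation: [-1.803, -2.573, 0.001]
contact_force: [0.1, -0.2, -1.6]
grip_width: 0.0429
gripper_force: 41.8
```

```bash
python3 - <<'E'
from h import *
go((.539,.0955,.16),20)
f=grab_frame("wrist"); save(f,"w3"); P=pts(f); z=P[...,2]; hsv=cv2.cvtColor(f["frame"],cv2.COLOR_RGB2HSV)
n=np.hypot(P[...,0]-.5385,P[...,1]-.0948)
q=P[(n<.045)&(z>.042)&(z<.052)]; print("rim",len(q),cv2.minEnclosingCircle(q[:,:2].astype(np.float32)))
for nm,lo,hi in(("red",(0,150,60),(6,255,255)),("green",(45,80,40),(85,255,255)),("blue",(100,150,50),(125,255,255))):
    m=(cv2.inRange(hsv,lo,hi)>0)&(z>.1)&(z<.12)
    q=P[m]
    if len(q)>20: q=q[q[:,2]>np.percentile(q[:,2],90)-.005]; print(nm,len(q),q.mean(0),cv2.minEnclosingCircle(q[:,:2].astype(np.float32)))
q=P[(abs(z-.147)<.006)&(np.hypot(P[...,0]-.608,P[...,1]-.152)<.07)]; print("handle",cv2.minAreaRect((q[:,:2]*1000).astype(np.float32)))
m=(cv2.inRange(hsv,(18,120,70),(35,255,255))>0)&(z>.195)&(z<.215); q=P[m]; print("cap",len(q),q.mean(0) if len(q) else 0)
E
```

```text
t 5.7333 tcp [0.5391 0.091  0.1593] phi 19.96 tilt 0.05 offset [ 0.029  0.01  -0.005] rot [-0.0004  0.0002 -0.0004] grip 0.0429 gf 41.82 F [ 0.1 -0.2 -1.6] q [-0.72  0.39  0.55  1.96 -0.26  0.86  0.32]
rim 743 ((0.5407335162162781, 0.09634817391633987), 0.030220067128539085)
red 4724 [0.5532705  0.22220591 0.11255861] ((0.5534759759902954, 0.22282186150550842), 0.021981917321681976)
green 3902 [0.67797874 0.21035742 0.11229732] ((0.6795157194137573, 0.2099902480840683), 0.02239270694553852)
blue 2085 [0.66564079 0.08524326 0.11217684] ((0.6666684746742249, 0.08289816975593567), 0.022656159475445747)
handle ((585.1399536132812, 132.3278045654297), (79.65298461914062, 95.9959716796875), 39.729373931884766)
cap 7911 [0.53926809 0.09362826 0.2041117 ]
```

View pics/w3.png

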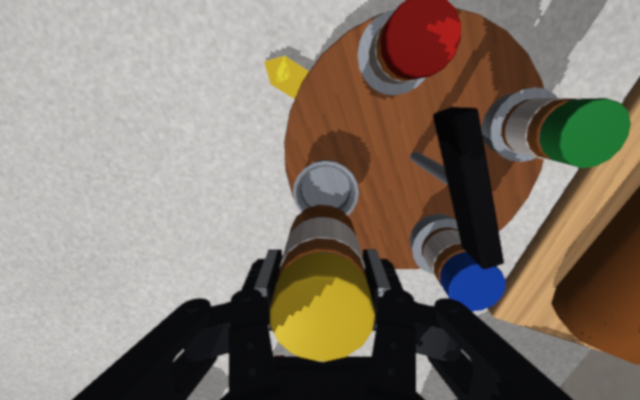

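The wrist view shows the jar held at (323,300), with the cup just in front at (326,190).

```bash
python3 - <<'E'
from h import *
f=grab_frame("wrist"); P=pts(f); z=P[...,2]; hsv=cv2.cvtColor(f["frame"],cv2.COLOR_RGB2HSV)
m=(cv2.inRange(hsv,(18,100,50),(35,255,255))>0); q=P[m]; q=q[abs(q[:,2]-.2045)<.003]; print("cap",len(q),cv2.minEnclosingCircle(q[:,:2].astype(np.float32)))
go((.5402,.0963,.16),20); go((.5402,.0963,.0675),20)
E
```

```text
cap 7353 ((0.5398170948028564, 0.09036333113908768), 0.022630013525485992)
t 5.8333 tcp [0.5393 0.0918 0.1594] phi 20.01 tilt 0.02 offset [ 0.026  0.016 -0.004] rot [-0.0001  0.0001  0.0001] grip 0.0433 gf 41.82 F [-0.2 -0.7 -0.6] q [-0.72  0.39  0.55  1.96 -0.26  0.86  0.32]
t 5.8333 tcp [0.5393 0.0918 0.1594] phi 20.01 tilt 0.02 offset [0.026 0.016 0.612] rot [-0.0001  0.0001  0.0001] grip 0.0433 gf 41.82 F [-0.2 -0.7 -0.6] q [-0.72  0.39  0.55  1.96 -0.26  0.86  0.32]
```

Emit:
{"op": "drive_tool", "data": {"rows": [{"offset": [0.03,0.018,0.1],"rotation": [0,0,0],"claw": 0.4},{"offset": [0.03,0.018,0.25],"rotation": [0,0,0],"claw": 0.4},{"offset": [0.03,0.018,0.38],"rotation": [0,0,0],"claw": 0.4},{"offset": [0.03,0.018,0.44],"rotation": [0,0,0],"claw": 0.4},{"offset": [0.03,0.018,0.44],"rotation": [0,0,0],"claw": 0.4},{"offset": [0.03,0.018,0.44],"rotation": [0,0,0],"claw": 0.4},{"offset": [0.03,0.018,0.44],"rotation": [0,0,0],"claw": 0.4}]}}

```text
clock: 6.42
tcp_pos: [0.5414, 0.0984, 0.0943]
orientation: [1.798, 2.575, 0.002]
contact_force: [0.2, 0.4, -1.3]
grip_width: 0.0431
gripper_force: 41.8
```

```bash
python3 - <<'E'
from h import *
go((.5403,.0967,.0675),20)
f=grab_frame("wrist"); P=pts(f); z=P[...,2]; hsv=cv2.cvtColor(f["frame"],cv2.COLOR_RGB2HSV)
m=(cv2.inRange(hsv,(18,100,50),(35,255,255))>0)
q=P[m]; q=q[q[:,2]>.12]; zt=np.median(q[:,2]); q=q[abs(q[:,2]-zt)<.003]; print("cap",len(q),zt,cv2.minEnclosingCircle(q[:,:2].astype(np.float32)))
f=grab_frame("top"); P=pts(f); z=P[...,2]; save(f,"top1")
E
```

```text
t 6.4167 tcp [0.5414 0.0984 0.0943] phi 20.13 tilt 0.1 offset [-0.008 -0.011  0.179] rot [0.0008 0.0001 0.0011] grip 0.0431 gf 41.81 F [ 0.2  0.4 -1.3] q [-0.67  0.49  0.49  2.   -0.34  0.73  0.37]
cap 7347 0.13957165750079373 ((0.5419124960899353, 0.0979386419057846), 0.022300561890006065)
```

Emit:
{"op": "drive_tool", "data": {"rows": [{"offset": [-0.008,-0.011,0],"rotation": [0,0,0],"claw": 0.4},{"offset": [-0.008,-0.011,0.03],"rotation": [0,0,0],"claw": 0.4},{"offset": [-0.008,-0.011,0.06],"rotation": [0,0,0],"claw": 0.4},{"offset": [-0.008,-0.011,0.09],"rotation": [0,0,0],"claw": 0.4},{"offset": [-0.008,-0.011,0.11],"rotation": [0,0,0],"claw": 0.4},{"offset": [-0.008,-0.011,0.11],"rotation": [0,0,0],"claw": 0.4},{"offset": [-0.008,-0.011,0.11],"rotation": [0,0,0],"claw": 0.4}]}}

```text
clock: 7.1
tcp_pos: [0.5393, 0.097, 0.0765]
orientation: [-1.798, -2.576, 0.001]
contact_force: [0.3, -0.0, -1.0]
grip_width: 0.0433
gripper_force: 41.6
```

```bash
python3 - <<'E'
from h import *
go((.5403,.0967,.0675),20); print(get_obs()["moment"])
E
```

```text
t 7.1 tcp [0.5393 0.097  0.0765] phi 20.17 tilt 0.04 offset [-0.004  0.006  0.06 ] rot [-0.0003  0.      0.0015] grip 0.0433 gf 41.63 F [ 0.3 -0.  -1. ] q [-0.66  0.51  0.47  2.01 -0.36  0.7   0.39]
[-0.01003484 -0.03675967 -0.01048882]
```

Emit:
{"op": "drive_tool", "data": {"rows": [{"offset": [0,0.003,0.02],"rotation": [0,0,0],"claw": 0.4},{"offset": [0,0.003,0.04],"rotation": [0,0,0],"claw": 0.4},{"offset": [0,0.003,0.06],"rotation": [0,0,0],"claw": 0.4},{"offset": [0,0.003,0.06],"rotation": [0,0,0],"claw": 0.4},{"offset": [0,0.003,0.06],"rotation": [0,0,0],"claw": 0.4}]}}

```text
clock: 7.52
tcp_pos: [0.5396, 0.0971, 0.0676]
orientation: [-1.798, -2.576, 0.001]
contact_force: [-0.7, 1.0, -0.7]
grip_width: 0.043
gripper_force: 42.0
```

```bash
python3 - <<'E'
from h import *
go((.5403,.0967,.0675),20); print(get_obs()["moment"])
f=grab_frame("wrist"); P=pts(f); z=P[...,2]; hsv=cv2.cvtColor(f["frame"],cv2.COLOR_RGB2HSV)
m=(cv2.inRange(hsv,(18,100,50),(35,255,255))>0)
q=P[m]; q=q[q[:,2]>.1]; zt=np.median(q[:,2]); q=q[abs(q[:,2]-zt)<.003]; print("cap",len(q),zt,cv2.minEnclosingCircle(q[:,:2].astype(np.float32)))
E
```

```text
t 7.5167 tcp [0.5396 0.0971 0.0676] phi 20.17 tilt 0.03 offset [-0.004  0.003  0.   ] rot [-0.0003 -0.      0.0014] grip 0.043 gf 42.01 F [-0.7  1.  -0.7] q [-0.65  0.53  0.46  2.01 -0.37  0.68  0.4 ]
[-0.0233297  -0.08221786  0.00113051]
cap 7325 0.11283111983769112 ((0.5405034422874451, 0.0962790995836258), 0.02244105376303196)
```

Emit:
{"op": "drive_tool", "data": {"rows": [{"offset": [0,0,0.006],"rotation": [0,0,0],"claw": 0.4},{"offset": [0,0,0.006],"rotation": [0,0,0],"claw": 0.4},{"offset": [0,0,0.006],"rotation": [0,0,0],"claw": 0.8},{"offset": [0,0,0.006],"rotation": [0,0,0],"claw": 0.8},{"offset": [0,0,0.006],"rotation": [0,0,0],"claw": 0.8},{"offset": [0,0,0.006],"rotation": [0,0,0],"claw": 0.8},{"offset": [0,0,-0.15],"rotation": [0,0,0],"claw": 0.8},{"offset": [0,0,-0.4],"rotation": [0,0,0],"claw": 0.8},{"offset": [0,0,-0.65],"rotation": [0,0,0],"claw": 0.8},{"offset": [0,0,-0.9],"rotation": [0,0,0],"claw": 0.8},{"offset": [0,0,-1],"rotation": [0,0,0],"claw": 0.8},{"offset": [0,0,-1],"rotation": [0,0,0],"claw": 0.8},{"offset": [0,0,-1],"rotation": [0,0,0],"claw": 0.8}]}}

```text
clock: 8.65
tcp_pos: [0.5402, 0.0975, 0.2186]
orientation: [1.797, 2.576, 0.003]
contact_force: [-0.6, -0.2, -0.5]
grip_width: 0.0685
gripper_force: 0.0
```

```bash
cat > m.py <<'E'
from h import *
def meas(cam):
    f=grab_frame(cam); P=pts(f); z=P[...,2]; hsv=cv2.cvtColor(f["frame"],cv2.COLOR_RGB2HSV); C={}
    for nm,lo,hi in(("red",(0,150,60),(6,255,255)),("green",(45,80,40),(85,255,255)),("blue",(100,150,50),(125,255,255)),("jar",(18,120,70),(35,255,255)),("ptr",(18,120,70),(35,255,255))):
        m=(cv2.inRange(hsv,lo,hi)>0)&(np.hypot(P[...,0]-.608,P[...,1]-.152)<.18)
        m&=(z<.02)&(z>0) if nm=="ptr" else (z>.105)&(z<.12)
        q=P[m]
        if len(q)>15:
            q=q[q[:,2]>np.percentile(q[:,2],90)-.005]; (x,y),r=cv2.minEnclosingCircle(q[:,:2].astype(np.float32))
            C[nm]=np.array([x,y]); print(cam,nm,len(q),"z",np.percentile(q[:,2],50).round(4),"circ",round(x,4),round(y,4),"r",round(r,4),"mean",q.mean(0)[:2].round(4))
    q=P[(z>.138)&(z<.155)&(np.hypot(P[...,0]-.608,P[...,1]-.152)<.06)]
    if len(q)>20: print("handle",cv2.minAreaRect((q[:,:2]*1000).astype(np.float32)))
    return f,C
E
python3 - <<'E'
from m import *
f,C=meas("wrist"); save(f,"w4"); meas("top"); meas("side"); go((.6095,.153,.22),39.5)
E
```

```text
wrist red 2686 z 0.1125 circ 0.553 0.2227 r 0.022 mean [0.5529 0.2227]
wrist green 2180 z 0.1124 circ 0.6797 0.2101 r 0.0223 mean [0.6785 0.2103]
wrist blue 1395 z 0.1123 circ 0.6666 0.0843 r 0.0216 mean [0.6658 0.0851]
wrist jar 1711 z 0.1124 circ 0.5406 0.0967 r 0.0218 mean [0.5404 0.0977]
wrist ptr 734 z 0.0086 circ 0.4714 0.1795 r 0.0209 mean [0.4716 0.1799]
handle ((610.2048950195312, 153.4361572265625), (14.86561393737793, 95.73021697998047), 39.28618621826172)
top red 79 z 0.1119 circ 0.5519 0.2213 r 0.0214 mean [0.5512 0.2216]
top green 47 z 0.1118 circ 0.6756 0.2138 r 0.0194 mean [0.6766 0.218 ]
side red 65 z 0.1111 circ 0.5513 0.2191 r 0.0233 mean [0.5506 0.2172]
side green 69 z 0.1111 circ 0.6809 0.2067 r 0.0227 mean [0.678  0.2063]
side blue 68 z 0.1108 circ 0.6633 0.0792 r 0.0214 mean [0.663  0.0785]
side jar 95 z 0.111 circ 0.5386 0.0931 r 0.0244 mean [0.5401 0.0927]
side ptr 57 z 0.0073 circ 0.4708 0.1775 r 0.0206 mean [0.4711 0.1761]
handle ((608.348388671875, 151.76950073242188), (21.596759796142578, 98.73352813720703), 40.000633239746094)
t 8.8 tcp [0.5388 0.0971 0.2164] phi 20.17 tilt 0.15 offset [ 0.187  0.571 -0.026] rot [-0.0013 -0.0002 -0.1687] grip 0.0679 gf 0.0 F [0.  0.2 0.3] q [-0.76  0.32  0.58  1.91 -0.21  0.98  0.27]
```

View pics/w4.png

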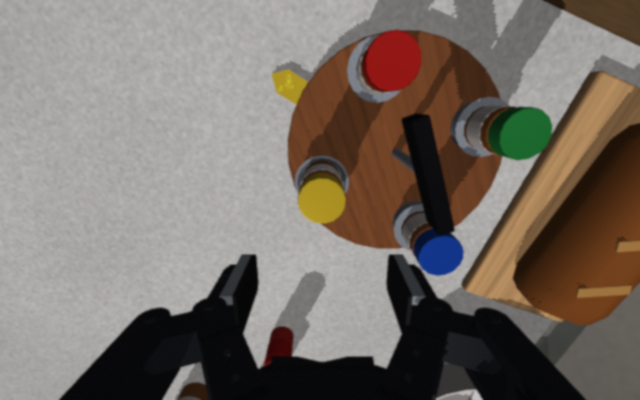

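The jar stands upright in its cup at (322,200), its cap level with the fixed jars. The handle runs from (417,118) to (441,230).

Emit:
{"op": "drive_tool", "data": {"rows": [{"offset": [0.1,0.3,0],"rotation": [0,0,-0.06],"claw": 0.8},{"offset": [0.19,0.573,0],"rotation": [0,0,-0.12],"claw": 0.8},{"offset": [0.19,0.573,0],"rotation": [0,0,-0.168],"claw": 0.8},{"offset": [0.19,0.573,0],"rotation": [0,0,-0.168],"claw": 0.8},{"offset": [0.19,0.573,0],"rotation": [0,0,-0.168],"claw": 0.8},{"offset": [0.19,0.573,0],"rotation": [0,0,-0.168],"claw": 0.8},{"offset": [0.19,0.573,0],"rotation": [0,0,-0.168],"claw": 0.8}]}}

```text
clock: 9.38
tcp_pos: [0.6098, 0.1523, 0.2173]
orientation: [-1.346, -2.838, 0.002]
contact_force: [-0.1, 0.1, -1.0]
grip_width: 0.0684
gripper_force: 0.0
```

```bash
python3 - <<'E'
from m import *
f,C=meas("wrist"); go((.6095,.1535,.118),39.3)
E
```

```text
wrist red 2351 z 0.1126 circ 0.5537 0.2226 r 0.0213 mean [0.5534 0.2231]
wrist green 1771 z 0.1124 circ 0.6796 0.21 r 0.022 mean [0.6783 0.2106]
wrist blue 1221 z 0.1123 circ 0.6669 0.0846 r 0.0215 mean [0.6664 0.0853]
wrist jar 1747 z 0.1124 circ 0.6023 0.1356 r 0.0933 mean [0.541  0.0981]
wrist ptr 730 z 0.0086 circ 0.471 0.1803 r 0.02 mean [0.4709 0.1801]
handle ((610.1617431640625, 153.3404541015625), (13.989448547363281, 95.61598205566406), 39.41572952270508)
t 9.4333 tcp [0.61   0.1526 0.2176] phi 39.29 tilt 0.05 offset [0.007 0.002 0.664] rot [-0.0004 -0.0001 -0.0001] grip 0.0686 gf 0.0 F [-0.9 -0.1 -0.1] q [-0.7   0.44  0.48  1.71 -0.23  1.04  0.55]
```

Descend in steps, then close on the handle.

Emit:
{"op": "drive_tool", "data": {"force": 40, "rows": [{"offset": [0.005,0.002,0.2],"rotation": [0,0,0],"claw": 0.8},{"offset": [0.005,0.002,0.4],"rotation": [0,0,0],"claw": 0.8},{"offset": [0.005,0.002,0.55],"rotation": [0,0,0],"claw": 0.8},{"offset": [0.005,0.002,0.66],"rotation": [0,0,0],"claw": 0.8},{"offset": [0.005,0.002,0.66],"rotation": [0,0,0],"claw": 0.8},{"offset": [0.005,0.002,0.66],"rotation": [0,0,0],"claw": 0.8},{"offset": [0.005,0.002,0.66],"rotation": [0,0,0],"claw": 0.4},{"offset": [0.005,0.002,0.66],"rotation": [0,0,0],"claw": 0.3},{"offset": [0.005,0.002,0.66],"rotation": [0,0,0],"claw": 0.1},{"offset": [0.005,0.002,0.66],"rotation": [0,0,0],"claw": 0.05},{"offset": [0.005,0.002,0.66],"rotation": [0,0,0],"claw": 0},{"offset": [0.005,0.002,0.66],"rotation": [0,0,0],"claw": 0},{"offset": [0.005,0.002,0.66],"rotation": [0,0,0],"claw": 0}]}}

```text
clock: 10.52
tcp_pos: [0.6097, 0.1535, 0.1198]
orientation: [-1.343, -2.839, 0.001]
contact_force: [-5.0, -1.0, 8.4]
grip_width: 0.0132
gripper_force: 43.1
```

```bash
python3 - <<'E'
from m import *
go((.6095,.1535,.118),-10.5); print(get_obs()["moment"])
E
```

```text
t 10.5167 tcp [0.6097 0.1535 0.1198] phi 39.38 tilt 0.09 offset [ 0.001 -0.001  0.012] rot [-8.000e-04 -1.000e-04  4.353e-01] grip 0.0132 gf 43.09 F [-5.  -1.   8.4] q [-0.66  0.56  0.44  1.79 -0.3   0.86  0.6 ]
[-0.49858491  1.09627911 -0.03366139]
```

Emit:
{"op": "drive_tool", "data": {"rows": [{"offset": [0,0,0],"rotation": [0,0,0.01],"claw": 0},{"offset": [0,0,0],"rotation": [0,0,0.025],"claw": 0},{"offset": [0,0,0],"rotation": [0,0,0.045],"claw": 0},{"offset": [0,0,0],"rotation": [0,0,0.07],"claw": 0},{"offset": [0,0,0],"rotation": [0,0,0.1],"claw": 0},{"offset": [0,0,0],"rotation": [0,0,0.13],"claw": 0},{"offset": [0,0,0],"rotation": [0,0,0.16],"claw": 0},{"offset": [0,0,0],"rotation": [0,0,0.19],"claw": 0},{"offset": [0,0,0],"rotation": [0,0,0.22],"claw": 0},{"offset": [0,0,0],"rotation": [0,0,0.25],"claw": 0},{"offset": [0,0,0],"rotation": [0,0,0.28],"claw": 0},{"offset": [0,0,0],"rotation": [0,0,0.31],"claw": 0},{"offset": [0,0,0],"rotation": [0,0,0.34],"claw": 0},{"offset": [0,0,0],"rotation": [0,0,0.37],"claw": 0},{"offset": [0,0,0],"rotation": [0,0,0.395],"claw": 0},{"offset": [0,0,0],"rotation": [0,0,0.415],"claw": 0},{"offset": [0,0,0],"rotation": [0,0,0.428],"claw": 0},{"offset": [0,0,0],"rotation": [0,0,0.436],"claw": 0},{"offset": [0,0,0],"rotation": [0,0,0.436],"claw": 0},{"offset": [0,0,0],"rotation": [0,0,0.436],"claw": 0}]}}

```text
clock: 12.18
tcp_pos: [0.6104, 0.1537, 0.1198]
orientation: [2.417, 2.007, -0.0]
contact_force: [-2.1, -1.5, 5.9]
grip_width: 0.0137
gripper_force: 42.8
```

```bash
python3 - <<'E'
from m import *
go((.6095,.1535,.118),-10.5); print(get_obs()["moment"])
ax={"wrist":(.6102,.1534),"top":(.608,.152),"side":(.608,.149)}
for c in ax:
    f,C=meas(c); save(f,c+"9")
    print({k:np.degrees(np.arctan2(*(v-ax[c])[::-1])).round(1) for k,v in C.items()})
f=grab_frame("side"); blobs(f,(18,120,70),(35,255,255))
E
```

```text
t 12.1833 tcp [0.6104 0.1537 0.1198] phi -10.58 tilt 0.0 offset [-0.002 -0.006  0.012] rot [-0.      0.     -0.0007] grip 0.0137 gf 42.79 F [-2.1 -1.5  5.9] q [-0.81  0.61  0.66  1.8  -0.47  0.9  -0.12]
[-0.37293217  0.60939749  0.01250012]
wrist red 6575 z 0.1126 circ 0.6273 0.2416 r 0.0218 mean [0.6274 0.2424]
wrist green 4049 z 0.1123 circ 0.6994 0.1373 r 0.0227 mean [0.6982 0.139 ]
wrist blue 146 z 0.1116 circ 0.5971 0.0798 r 0.0139 mean [0.5976 0.0814]
wrist jar 4015 z 0.1125 circ 0.5227 0.1704 r 0.0222 mean [0.5242 0.1715]
wrist ptr 614 z 0.0086 circ 0.4688 0.1849 r 0.0178 mean [0.4674 0.1835]
handle ((612.4064331054688, 157.12551879882812), (39.18335723876953, 87.94662475585938), 4.943297863006592)
{'red': np.float64(79.0), 'green': np.float64(-10.2), 'blue': np.float64(-100.1), 'jar': np.float64(169.0), 'ptr': np.float64(167.4)}
top green 28 z 0.1122 circ 0.6936 0.1255 r 0.0166 mean [0.6934 0.1228]
top blue 87 z 0.1125 circ 0.5917 0.0633 r 0.0208 mean [0.5915 0.0642]
top jar 54 z 0.1127 circ 0.521 0.1665 r 0.0207 mean [0.5187 0.1623]
top ptr 47 z 0.0081 circ 0.469 0.1778 r 0.
[... 409 characters left out ...]
 0.5214 0.1656 r 0.0232 mean [0.5192 0.166 ]
side ptr 44 z 0.0079 circ 0.4733 0.175 r 0.0203 mean [0.4724 0.1756]
handle ((609.9339599609375, 146.06468200683594), (38.203304290771484, 86.61238098144531), 5.257874011993408)
{'green': np.float64(-8.9), 'blue': np.float64(-99.6), 'jar': np.float64(169.1), 'ptr': np.float64(169.1)}
px [314.1 158.4] n 143 ztop 0.1129 mean [0.5198 0.165  0.1107] circ 0.5216 0.1671 r 0.0237
px [298.4 183.8] n 69 ztop 0.0101 mean [0.4717 0.1759 0.0071] circ 0.4709 0.1786 r 0.0214
px [378.8 251.3] n 164 ztop 0.0857 mean [ 0.5718 -0.2466  0.084 ] circ 0.5734 -0.2449 r 0.0197
px [353.5 283. ] n 369 ztop 0.0861 mean [ 0.4732 -0.331   0.0843] circ 0.4731 -0.3295 r 0.0276
```

View pics/side9.png

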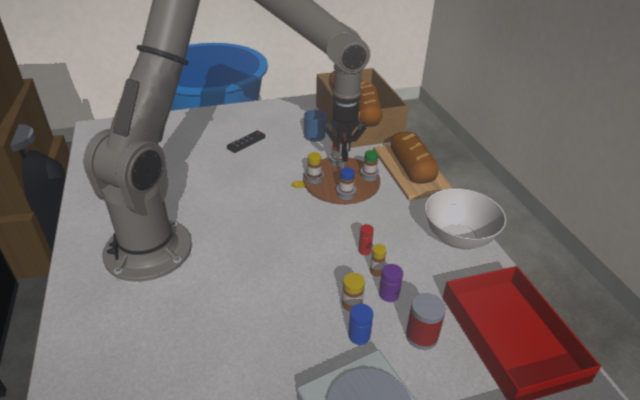

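The jar, seen at (314,160), stands over the pointer at (298,184), within about 1°. The gripper holds the handle with 43 N and nothing else has moved. I'll hold briefly, then hand in.

Emit:
{"op": "drive_tool", "data": {"rows": [{"offset": [0,0,0],"rotation": [0,0,0],"claw": 0},{"offset": [0,0,0],"rotation": [0,0,0],"claw": 0},{"offset": [0,0,0],"rotation": [0,0,0],"claw": 0},{"offset": [0,0,0],"rotation": [0,0,0],"claw": 0},{"offset": [0,0,0],"rotation": [0,0,0],"claw": 0}]}}

```text
clock: 12.8
tcp_pos: [0.6104, 0.1536, 0.1198]
orientation: [-2.417, -2.007, 0.0]
contact_force: [-2.6, -1.4, 5.7]
grip_width: 0.0133
gripper_force: 42.8
```

```bash
python3 -c "
from h import *
print(hand_in())"
```

```text
the job is handed in; nothing more can be done
None
```

I handed the job in at 12.8 s, with no verdict returned: the 44 mm jar is upright and fully down in the cup, facing the pointer to within about 1–2°, and the gripper is holding the handle with about 43 N.

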